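Tare the shop scale with a pot on its pan

ROBOT

A 7-joint arm with a two-finger parallel gripper is mounted at the origin on a cart in front of the work surface, level with it; the furniture and walls round the work are solid. World frame = base frame: x ahead of the robot, y to its left, z up, the work surface at z = 0. Lengths are in m, angles in rad, forces in N, time in s.
With the tool pointing down it reaches from about 0.4 to 0.85 m from the base axis. Payload 4.5 kg.
Tool frame: the origin (TCP) lies midway between the tips of the shut fingers; the grasp point (between the pads) lies 19 mm behind it; z points along the fingers, y is the direction in which the jaws open and shut (so a half turn about z gives the same grasp; the last joint's range is limited). The gripper opens to 88 mm and grips with 3 to 60 N. Pads are 18 mm wide; open, the fingers measure 123 mm over their backs; the gripper's body (75 mm by 187 mm) begins 45 mm behind the grasp point.
Start: joints at [-1.312, 0.689, -0.195, 1.565, 0.157, 0.902, -0.215], TCP at [0.139, 0.609, 0.239] pointing down, gripper open.
Joint ranges: [-3.01, 3.01], [-0.46, 2.08], [-1.47, 1.51], [0.13, 2.56], [-1, 4.14], [0.04, 2.09], [-2.66, 2.66]. Speed limits (rad/s): [2.57, 2.57, 3.14, 3.14, 3.14, 3.14, 3.14].

INTERFACE

Orientations are given as a unit quaternion [x, y, z, w].
In Python, from plant import get_state, snapshot, finish_job, find_in gives the robot as it stands.
- The arm moves only by the shell command python3 -m creep 'ROWS' [OPENING] [FORCE]. ROWS is JSON, one flat list of numbers, 6 for each row, row after row: the shift along the tool's x, y, z in mm, then the turn, a rotation vector about the tool's x, y, z in degrees. In form: [tx, ty, tz, wx, wy, wz, tx, ty, tz, wx, wy, wz, ...]. A call has 1 to 5 rows; each row shifts and turns the pose as measured when the row begins, along the tool's axes as they then stand; what a row does not reach is not made up. A row lasts 1/12 s, in which the tool goes at most 41.7 mm and 7.16 degrees, less where a joint would pass 70% of its speed; a pose out of reach is approached as far as the arm can. A call is refused whole if a number of a shift passes 41.7 or a number of a turn 7.16, either way. A call with a gripper value outside its range is refused whole. OPENING is the finger opening in mm, from 0 to 88.1, set as the call begins (- or left out, the last holds). The fingers move at their own pace and stop on an object; FORCE is the grip in N (left out, the last holds). Time passes only in rows, so rows that do not move let the fingers close. It gives the time, the measured TCP pose, the force and the opening at its end, in the units of the state.
- get_state(): the state, without advancing time (a new reading comes with each control period).
- snapshot(name): name is "side" or "top"; returns a dict with "color" (384x512x3 uint8, red, green, blue), "intrinsics" (3x3 intrinsics, pixels), "extrinsics" (4x4, takes a point from world to camera coordinates). Camera axes: x right, y down, z forward; pixel columns grow to the right and rows downward; lengths in m; the calibration is good to about 2 mm. A picture is of the moment at which its call begins. There is no depth.
- finish_job(): hands the job in, once; it reports no verdict.
Trained networks look in the newest picture that a camera, given by its name, has taken for a name from the list of things; names that differ only in an ending like _2 or _b are one class to them, and where a whole thing is asked for, a point or a joint stands for the part that bears it (a point fixed in the world has none). Each returns a list of dicts, best first, with "score" (0 to 1); they miss things now and then, are a little off and sometimes report something else, mostly with a low value. They report only what shows in the picture. A call takes as long as a camera call. They do not tell look-alikes from the thing itself.
- find_in(thing, camera): "xy" ([column, row] in pixels, amid what is visible of it).
The state is a dict: "clock": time; "q": joint angles; "qd": joint speeds; "joint_torque": joint torques, N m; "tool_pos": TCP position; "eef_rot": TCP orientation; "contact_force": force on the tool from outside, world axes, zero at the start; "moment": the same for the moment, N m; "opening": opening from 0.0 (shut) to 1.0 (fully open).
Only numpy, scipy, OpenCV 4.12 (cv2) and the standard library are available. Lean on these libraries where they do the work, as an engineer would, in place of code of your own. Each camera call takes 0.05 s, during which the arm holds its last target.

TASK

The dark votive pot stands on the counter scale, ready to be filled. Zero the scale by pressing its green touch key with the fingertips: press gently until you feel the key push back firmly, hold for a moment and let go. Do not press the orange or the blue key, and leave the pot standing where it is on the pan.

Things in the scene. Friction and masses are not known exactly. Their poses are not given: they have to be found in the camera images.
- green_key: The scale's tare key: flat, round, green, 28 mm across, its level face about 34 mm above the table and 2 mm above the panel round it. Origin: centre of its upper face; z up. It yields straight down on a spring: 1 N starts it, at 5 N it meets its hard stop 2 mm down. It registers at 3 N of fingertip force held for 0.1 s; more than 30 N would damage it.
- orange_key: An orange key of the same make, not to be pressed. Origin: centre of its upper face; z up. The green, orange and blue keys lie in a straight row, centres 46 mm apart, in any order of colours, across the end of the scale nearest the robot.
- blue_key: A blue key of the same make, not to be pressed. Origin: centre of its upper face; z up. The scale is white, grey and steel, 210 x 150 mm, does not move, and may be turned up to 23 degrees either way. Its steel pan (122 x 138 mm, top 46 mm above the table) begins 60 mm behind the middle of the row of keys.
- pot: The dark grey round votive pot, 60 mm across and 44 mm high, loose, standing upright near the middle of the pan, its top 90 mm above the table. Origin: centre of its underside; z up.
Not all that is in view belongs to the job. Leave any purple look-alike of the pot alone.

How it is judged:
On the way:
1. the green key is pressed by the fingers with at least 3 N, held for 0.1 s (contact force between green_key and the fingers above 3 N), for 0.1 s.
At the end, for the whole second after the job is handed in: The green key has been pressed and let go again; the pot stands still and upright (within 10 degrees) on the pan, within 15 mm of where it stood (contact force between green_key and anything else below 0.5 N and distance of pot from where it was at the start of the episode below 0.015 m and angle between pot's own z axis and vertical below 0.17 rad and linear speed of pot below 0.02 m/s); the robot touches nothing.
It fails at once if the orange key is pressed (more than 2 N) (contact force between orange_key and anything else above 2 N).
It fails at once if the blue key is pressed (more than 2 N) (contact force between blue_key and anything else above 2 N).
It fails at once if the green key is pushed with more than 30 N (contact force between green_key and anything else above 30 N).
It fails at once if the pot is shifted more than 30 mm or tipped more than 20 degrees (distance of pot from where it was at the start of the episode above 0.03 m or angle between pot's own z axis and vertical above 0.35 rad).
It also fails if it takes over 32 s, if anything falls off the work surface, if the arm or the gripper's body presses on something with over 40 N, if the wrist force passes 120 N, or if a joint passes its speed limit or range.

## Working session

There is one attempt and no reset: what is moved stays moved. The work goes in short steps, Python scripts to look and compute and a shell command to move; the robot and the scene stay as the last step left them, time stands still between calls to the robot, and variables do not carry over. Pictures are saved under pics/ and viewed, and the job is handed in when it is done.

```bash
mkdir -p pics; ls
cat > h.py <<'E'
import numpy as np, cv2
from plant import get_state, snapshot, finish_job, find_in
def tri(obs):
    # obs: list of (K,E,uv)
    A=[]
    for K,E,uv in obs:
        P=np.array(K)@np.array(E)[:3]
        A+= [uv[0]*P[2]-P[0], uv[1]*P[2]-P[1]]
    X=np.linalg.svd(np.array(A))[2][-1]; return X[:3]/X[3]
def proj(K,E,X):
    p=np.array(K)@(np.array(E)[:3]@np.r_[X,1]); return p[:2]/p[2]
def plane(K,E,uv,z):
    E=np.array(E);R=E[:3,:3];c=-R.T@E[:3,3];d=R.T@np.linalg.inv(K)@np.r_[uv,1];return c+d*(z-c[2])/d[2]
E
python3 - <<'E'
from h import *
s=get_state();print(s)
S={}
for n in("top","side"):
    S[n]=snapshot(n);cv2.imwrite(f"pics/{n}0.png",S[n]["color"][:,:,::-1])
    for t in("green_key","orange_key","blue_key","pot"):
        print(n,t,[(np.round(d["xy"],1),round(d["score"],2)) for d in find_in(t,n)][:3])
np.savez("cal.npz",**{n+k:S[n][k] for n in S for k in("intrinsics","extrinsics")})
print(get_state()["clock"])
E
```

```text
pics
{'clock': 0.0, 'q': array([-1.31217183,  0.68996948, -0.19454267,  1.56632778,  0.1573164 ,
        0.9025083 , -0.21508477]), 'qd': array([-3.07578362e-04,  9.82496151e-04,  1.07097417e-03,  7.81377006e-05,
       -1.64085198e-04,  1.60131976e-03, -6.69278376e-04]), 'joint_torque': array([ 1.81210989e-04, -5.27561867e+01, -1.26661599e+00, -1.53421569e+01,
       -5.25740872e-02,  6.52274684e-03,  1.71799438e-04]), 'tool_pos': array([0.13923237, 0.60865115, 0.23792415]), 'eef_rot': array([ 1.12111038e-01,  9.93695270e-01, -9.07972325e-04, -3.76264340e-05]), 'contact_force': array([-0.07648942, -0.01699056, -0.35600214]), 'moment': array([0.06885353, 0.02010701, 0.02528551]), 'opening': 0.9996875176500808}
top green_key [(array([246.5, 196.7]), 0.57)]
top orange_key [(array([276.2, 142.8]), 0.66), (array([226.6, 191.3]), 0.47)]
top blue_key [(array([271.5, 211.4]), 0.47)]
top pot [(array([198. , 268.1]), 0.69), (array([274.5, 142.5]), 0.66)]
side green_key [(array([253.3, 215.1]), 0.52)]
side orange_key [(array([240. , 227.7]), 0.6)]
side blue_key []
side pot [(array([306.7, 254.6]), 0.96), (array([212.9, 185.9]), 0.7)]
0.5
```

View pics/top0.png

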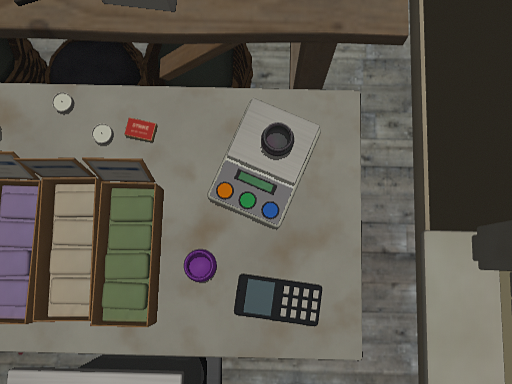

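View pics/side0.png

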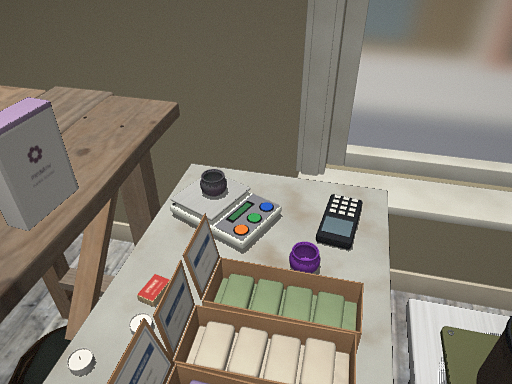

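Run:
```python
from h import *
c=np.load("cal.npz");T=(c["topintrinsics"],c["topextrinsics"]);S=(c["sideintrinsics"],c["sideextrinsics"])
for n,a,b in(("green",(246.5,196.7),(253.3,215.1)),("orange",(226.6,191.3),(240,227.7))):
    print(n,tri([(*T,a),(*S,b)]),plane(*T,a,.034),plane(*S,b,.034))
print("blue",plane(*T,(271.5,211.4),.034))
for p in((198,268),(274.5,142.5)):
  for q in((306.7,254.6),(212.9,185.9)):
    X=tri([(*T,p),(*S,q)]);print(X,proj(*T,X)-p)
for n,M in(("top",T),("side",S)): print(n, M[0][0,0], -M[1][:3,:3].T@M[1][:3,3])
for n,box in(("top",(200,110,180,130)),("side",(180,150,150,120))):
    im=cv2.imread(f"pics/{n}0.png");x,y,w,h=box
    cv2.imwrite(f"pics/{n}0z.png",cv2.resize(im[y:y+h,x:x+w],None,fx=4.4,fy=4.4,interpolation=cv2.INTER_CUBIC))
```

```text
green [ 0.47164164 -0.27076942  0.03774645] [ 0.47444645 -0.2703576   0.034     ] [ 0.46943753 -0.27483651  0.034     ]
orange [ 0.48556701 -0.23273706  0.03085731] [ 0.48368255 -0.23318949  0.034     ] [ 0.48659819 -0.22951932  0.034     ]
blue [ 0.44819292 -0.31716397  0.034     ]
[ 0.34190458 -0.18631891  0.03387939] [0.00144574 0.04410337]
[ 0.41289938 -0.18291135  0.19675074] [-14.64851789 -47.79762948]
[ 0.49406326 -0.3076055  -0.03153903] [-7.97361853 49.68915809]
[ 0.57236745 -0.31935485  0.06178855] [-0.08087843 -0.52804264]
top 476.6362551305652 [ 0.34678148 -0.30194181  0.90639355]
side 400.4572919155688 [0.30973282 0.35989733 0.59651959]
```

The top view shows the scale with its key row: orange at about (225,190), green (247,200) and blue (270,210). The dark pot is at (277,140), and the purple look-alike at (200,265) stays untouched. The side view shows the same keys at about (241,229), (254,218) and (266,207). Next I'll refine the key centres by colour.

Run:
```python
from h import *
c=np.load("cal.npz");C={n:(c[n+"intrinsics"],c[n+"extrinsics"]) for n in("top","side")}
roi={"top":(205,170,290,230),"side":(228,195,285,245)}
pts={}
for n in C:
    hsv=cv2.cvtColor(cv2.imread(f"pics/{n}0.png"),cv2.COLOR_BGR2HSV)
    x0,y0,x1,y1=roi[n];r=hsv[y0:y1,x0:x1]
    for k,(lo,hi) in dict(green=(55,85),orange=(5,20),blue=(100,120)).items():
        m=cv2.inRange(r,(lo,130,90),(hi,255,255))
        N,_,st,ce=cv2.connectedComponentsWithStats(m)
        i=[j for j in range(1,N) if st[j,4]>15]
        print(n,k,[(st[j].tolist(),np.round(ce[j]+[x0,y0],1)) for j in i])
        j=max(i,key=lambda j:st[j,4]);pts[n,k]=ce[j]+[x0,y0]
X={}
for k in("orange","green","blue"):
    X[k]=tri([(*C[n],pts[n,k]) for n in C]);print(k,X[k].round(4),[np.round(plane(*C[n],pts[n,k],.034),4) for n in C])
print(np.linalg.norm(X["orange"]-X["green"]),np.linalg.norm(X["blue"]-X["green"]))
d=X["orange"]-X["blue"];print("row angle",np.degrees(np.arctan2(d[1],d[0])))
```

```text
top green [([35, 23, 15, 15, 168], array([247.1, 199.7]))]
top orange [([12, 13, 15, 15, 176], array([224.4, 190.1]))]
top blue [([58, 33, 15, 15, 176], array([269.9, 209.9]))]
side green [([20, 18, 13, 9, 87], array([254. , 217.1]))]
side orange [([6, 30, 14, 9, 102], array([240.8, 228.9]))]
side blue [([32, 7, 13, 9, 83], array([266.1, 206. ]))]
orange [ 0.4856 -0.2289  0.0317] [array([ 0.4858, -0.229 ,  0.034 ]), array([ 0.484 , -0.2265,  0.034 ])]
green [ 0.4683 -0.2716  0.0316] [array([ 0.4689, -0.2716,  0.034 ]), array([ 0.4664, -0.2689,  0.034 ])]
blue [ 0.4507 -0.3143  0.0317] [array([ 0.451 , -0.3142,  0.034 ]), array([ 0.4492, -0.3115,  0.034 ])]
0.046029984674521414 0.04617480539906222
row angle 67.76404473255576
```

View pics/top0z.png

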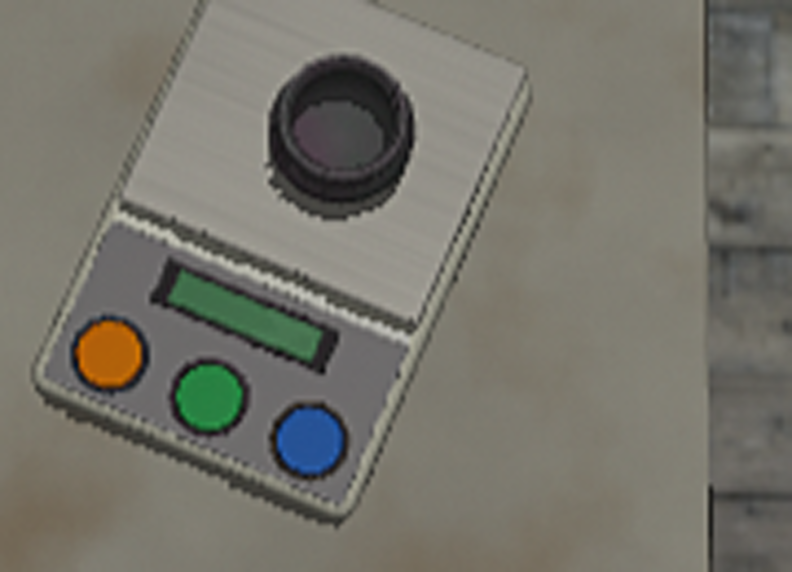

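```bash
python3 - <<'E'
from h import *
c=np.load("cal.npz");C={n:(c[n+"intrinsics"],c[n+"extrinsics"]) for n in("top","side")}
for a in((145,160),(155,182)): 
  X=tri([(*C["top"],a),(*C["side"],(207,215))]);print("flap top",X,proj(*C["top"],X)-a)
E
python3 -m creep '[-20,-10,-8,0,0,0,-34,-18,-8,0,0,0,-34,-18,-8,0,0,0]' 0 20
```

```text
flap top [ 0.50954663 -0.1116401   0.16300889] [0.12280137 0.83327651]
flap top [ 0.49189107 -0.12330543  0.15142744] [-1.58456442 -8.72519802]
clock: 0.75
tool_pos: [0.2058, 0.549, 0.261]
eef_rot: [0.104, 0.995, 0.001, -0.004]
contact_force: [0.7, -0.7, -0.1]
opening: 0.797
```

```bash
python3 -m creep '[-36,-18,-3,0,0,0,-36,-18,-3,0,0,0,-36,-18,-3,0,0,0,-36,-18,-3,0,0,0,-36,-18,-3,0,0,0]'
```

```text
clock: 1.17
tool_pos: [0.3676, 0.4205, 0.2767]
eef_rot: [0.1, 0.995, 0.003, -0.004]
contact_force: [0.7, 0.6, 0.0]
opening: 0.42
```

```bash
python3 -m creep '[-25,-32,0,0,0,0,-25,-32,0,0,0,0,-25,-32,0,0,0,0,-25,-32,0,0,0,0,-25,-32,0,0,0,0]'
```

```text
clock: 1.58
tool_pos: [0.4641, 0.2359, 0.2759]
eef_rot: [0.101, 0.995, 0.006, -0.001]
contact_force: [0.7, -0.7, 0.4]
opening: 0.039
```

```bash
python3 -m creep '[-10,-38,0,0,0,0,-10,-38,0,0,0,0,-8,-40,0,0,0,0,-4,-40,0,0,0,0,0,-40,0,0,0,0]'
```

```text
clock: 2.0
tool_pos: [0.4615, 0.0296, 0.2738]
eef_rot: [0.103, 0.995, 0.008, 0.003]
contact_force: [0.6, -0.3, 0.0]
opening: 0.007
```

```bash
python3 -m creep '[-9,-38,0,0,0,0,-9,-38,0,0,0,0,-9,-38,0,0,0,0,-9,-38,0,0,0,0,-9,-38,0,0,0,0]'
```

```text
clock: 2.42
tool_pos: [0.4633, -0.1756, 0.2723]
eef_rot: [0.103, 0.995, 0.008, 0.004]
contact_force: [0.4, -0.3, -0.0]
opening: 0.003
```

```bash
python3 -m creep '[-9,-38,0,0,0,0,-7,-30,0,0,0,0,-3,-15,0,0,0,5,0,0,0,0,0,5,0,0,0,0,0,0]'
cat >> h.py <<'E'
from scipy.spatial.transform import Rotation as R
def go(target,yang=67.8):
    s=get_state();r=R.from_quat(s["eef_rot"]);d=np.array(target)-s["tool_pos"]
    y=np.array([np.cos(np.radians(yang)),np.sin(np.radians(yang)),0]);z=np.array([0,0,-1.]);D=np.stack([np.cross(y,z),y,z],1)
    print("t",s["clock"],"pos",s["tool_pos"].round(4),"F",s["contact_force"].round(2),"shift mm",(r.inv().apply(d)*1000).round(1),"turn deg",np.degrees((r.inv()*R.from_matrix(D)).as_rotvec()).round(1))
E
python3 -c "
from h import *
go([.4685,-.2713,.1])"
```

```text
clock: 2.83
tool_pos: [0.4617, -0.2791, 0.2712]
eef_rot: [0.202, 0.979, 0.005, 0.005]
contact_force: [0.2, -0.4, 0.4]
opening: 0.006
t 2.8333 pos [ 0.4617 -0.2791  0.2712] F [ 0.24 -0.44  0.38] shift mm [ -1.9   8.  171.3] turn deg [ 0.6  0.5 -1.1]
```

```bash
python3 -m creep '[-2,4,35,0.6,0.5,-1,-1,4,36,0,0,0,0,0,36,0,0,0,0,0,36,0,0,0,0,0,15,0,0,0]'
python3 - <<'E'
from h import *
go([.4685,-.2713,.06])
for n in("top","side"):
    im=snapshot(n)["color"][:,:,::-1];cv2.imwrite(f"pics/{n}1.png",im)
    x,y,w,h={"top":(190,100,150,130),"side":(180,120,150,130)}[n]
    cv2.imwrite(f"pics/{n}1z.png",cv2.resize(im[y:y+h,x:x+w],None,fx=4.4,fy=4.4,interpolation=cv2.INTER_CUBIC))
E
```

```text
clock: 3.25
tool_pos: [0.4757, -0.2742, 0.1143]
eef_rot: [0.187, 0.982, -0.002, 0.009]
contact_force: [-0.1, 0.1, 0.2]
opening: 0.002
t 3.25 pos [ 0.4757 -0.2742  0.1143] F [-0.1   0.13  0.16] shift mm [ 8.7  0.  54.2] turn deg [0.  1.  0.7]
```

View pics/side1z.png

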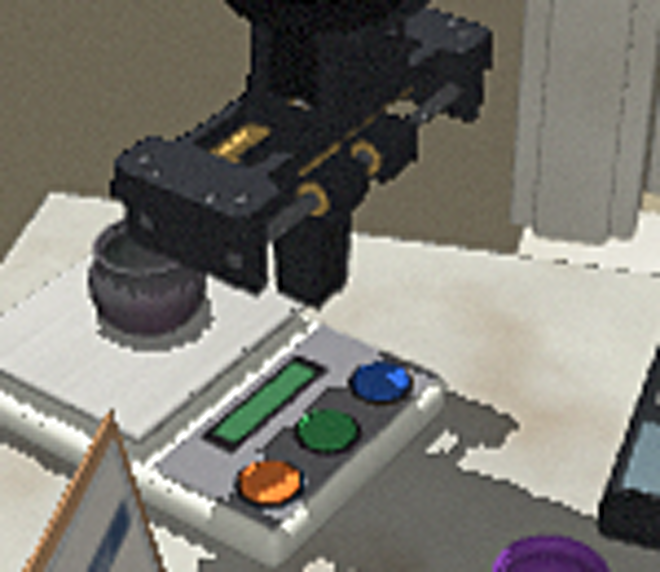

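View pics/top1z.png

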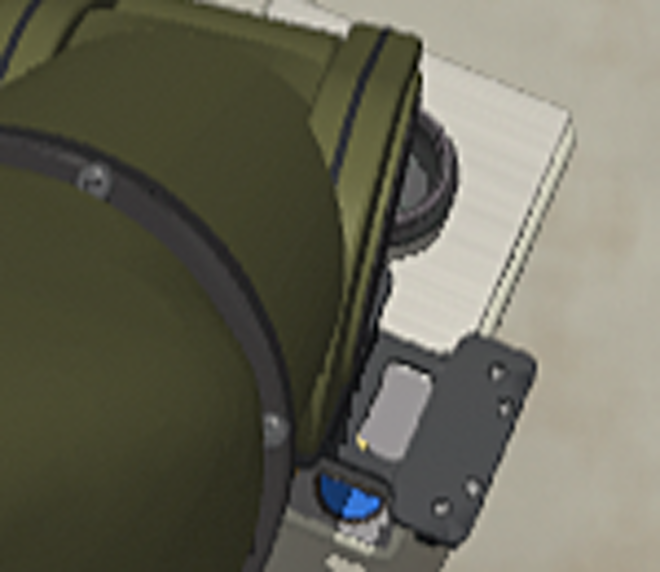

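The side zoom shows the shut fingers above the key row, with the body clear of the pot. The top zoom shows the jaws lined up with the row and only blue in view at about (270,210); orange and green are hidden by the arm. Next I'll correct the offset and go lower.

```bash
python3 -m creep '[4,0,0,0,1,0.7,4,0,10,0,0,0,0,0,10,0,0,0,0,0,10,0,0,0,0,0,0,0,0,0]'
python3 -c "
from h import *
go([.4685,-.2713,.045])"
```

```text
clock: 3.77
tool_pos: [0.4724, -0.2712, 0.0898]
eef_rot: [0.191, 0.982, -0.0, 0.004]
contact_force: [-0.2, 0.6, -0.5]
opening: 0.009
t 3.7667 pos [ 0.4724 -0.2712  0.0898] F [-0.21  0.62 -0.47] shift mm [ 3.9 -1.6 44.8] turn deg [0.  0.4 0.2]
```

```bash
python3 -m creep '[3,-1,12,0,0.4,0,1,-1,12,0,0,0,0,0,10,0,0,0,0,0,5,0,0,0,0,0,0,0,0,0]'
python3 - <<'E'
from h import *
go([.4685,-.2713,.034])
for n in("side",):
    im=snapshot(n)["color"][:,:,::-1]
    x,y,w,h={"side":(180,140,150,120)}[n]
    cv2.imwrite(f"pics/{n}2z.png",cv2.resize(im[y:y+h,x:x+w],None,fx=4.4,fy=4.4,interpolation=cv2.INTER_CUBIC))
E
```

```text
clock: 4.18
tool_pos: [0.4698, -0.2726, 0.0495]
eef_rot: [0.191, 0.982, -0.0, 0.002]
contact_force: [0.3, 0.7, 0.2]
opening: 0.005
t 4.1833 pos [ 0.4698 -0.2726  0.0495] F [0.34 0.68 0.24] shift mm [ 1.7  0.7 15.4] turn deg [0.  0.2 0.2]
```

View pics/side2z.png

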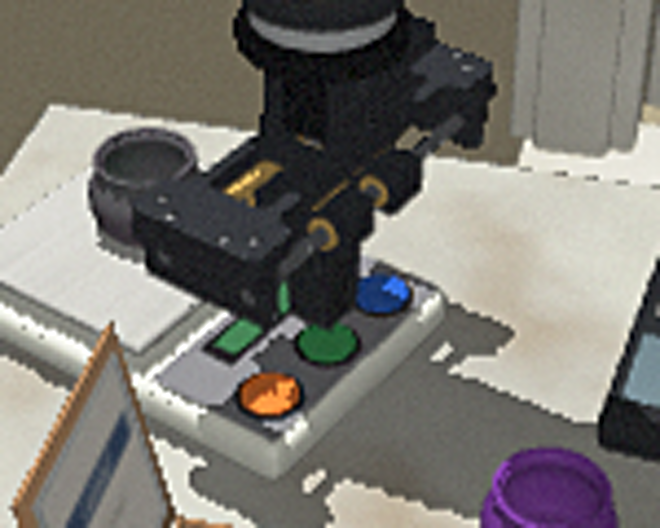

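The fingertips are about 15 mm above the green key at zoomed (325,340). They are clear of orange at (270,395) and blue at (383,293). Next I'll descend slowly while watching the force.

```bash
python3 -m creep '[1.5,0.7,4,0,0.2,0,0,0,4,0,0,0,0,0,2,0,0,0,0,0,0,0,0,0]'; python3 -c "
from h import *
go([.4685,-.2713,.034])"
```

```text
clock: 4.57
tool_pos: [0.4695, -0.2715, 0.0397]
eef_rot: [0.191, 0.982, 0.0, 0.001]
contact_force: [-0.6, 0.6, 0.6]
opening: 0.008
t 4.5667 pos [ 0.4695 -0.2715  0.0397] F [-0.58  0.6   0.65] shift mm [ 1.  -0.1  5.7] turn deg [0.  0.1 0.2]
```

```bash
python3 -m creep '[1,0,2,0,0,0,0,0,2,0,0,0,0,0,0,0,0,0]'
```

```text
clock: 4.82
tool_pos: [0.4688, -0.2713, 0.0357]
eef_rot: [0.191, 0.982, -0.0, 0.001]
contact_force: [0.1, 0.2, 0.1]
opening: 0.007
```

```bash
python3 -m creep '[0,0,1,0,0,0,0,0,1,0,0,0]'
```

```text
clock: 4.98
tool_pos: [0.4689, -0.2713, 0.0339]
eef_rot: [0.191, 0.982, -0.0, 0.002]
contact_force: [-1.3, 1.1, 2.5]
opening: 0.008
```

```bash
python3 -m creep '[0,0,1,0,0,0]'
```

```text
clock: 5.07
tool_pos: [0.4689, -0.2713, 0.033]
eef_rot: [0.191, 0.982, -0.0, 0.002]
contact_force: [-1.3, -0.2, 4.4]
opening: 0.002
```

```bash
python3 -m creep '[0,0,0.7,0,0,0]'
```

```text
clock: 5.15
tool_pos: [0.4689, -0.2713, 0.0325]
eef_rot: [0.191, 0.982, -0.0, 0.002]
contact_force: [-0.8, 0.1, 4.9]
opening: 0.013
```

```bash
python3 -m creep '[0,0,0.7,0,0,0]'
```

```text
clock: 5.23
tool_pos: [0.4689, -0.2713, 0.0323]
eef_rot: [0.191, 0.982, -0.0, 0.002]
contact_force: [-1.9, 1.4, 12.6]
opening: 0.007
```

```bash
python3 -m creep '[0,0,0.3,0,0,0]'
```

```text
clock: 5.32
tool_pos: [0.4689, -0.2713, 0.0325]
eef_rot: [0.191, 0.982, -0.0, 0.002]
contact_force: [-1.3, 1.2, 5.0]
opening: 0.007
```

The hard stop was felt at 12.6 N. Next I'll hold, then release.

```bash
python3 -m creep '[0,0,0.3,0,0,0]'; python3 -m creep '[0,0,0.3,0,0,0]';python3 -m creep '[0,0,0.3,0,0,0]'; python3 -m creep '[0,0,0.3,0,0,0]'
```

```text
clock: 5.4
tool_pos: [0.4688, -0.2713, 0.0326]
eef_rot: [0.191, 0.982, -0.0, 0.002]
contact_force: [-0.4, 0.2, 5.0]
opening: 0.003
clock: 5.48
tool_pos: [0.4689, -0.2713, 0.0327]
eef_rot: [0.191, 0.982, -0.001, 0.002]
contact_force: [-1.2, 0.4, 4.9]
opening: 0.007
clock: 5.57
tool_pos: [0.4689, -0.2713, 0.0326]
eef_rot: [0.191, 0.982, -0.001, 0.002]
contact_force: [-1.4, 0.6, 4.7]
opening: 0.005
clock: 5.65
tool_pos: [0.4689, -0.2713, 0.0325]
eef_rot: [0.191, 0.982, -0.001, 0.002]
contact_force: [-1.6, 0.7, 7.1]
opening: 0.009
```

The force stayed above 4 N for over 0.5 s. Next I'll lift straight up.

```bash
python3 -m creep '[0,0,-4,0,0,0,0,0,-10,0,0,0,0,0,-20,0,0,0,0,0,-30,0,0,0,0,0,-30,0,0,0]'; python3 -m creep '[0,0,-30,0,0,0,0,0,-30,0,0,0,0,0,-15,0,0,0,0,0,0,0,0,0,0,0,0,0,0,0]'
python3 - <<'E'
from h import *
s=get_state();print(s["tool_pos"],s["contact_force"],abs(s["qd"]).max())
c=np.load("cal.npz");K,E=c["sideintrinsics"],c["sideextrinsics"]
im=snapshot("side")["color"][:,:,::-1];cv2.imwrite("pics/side3.png",im)
a=cv2.imread("pics/side0.png")
x,y,w,h=180,140,90,90
cv2.imwrite("pics/cmp3.png",cv2.resize(np.hstack([a[y:y+h,x:x+w],im[y:y+h,x:x+w]]),None,fx=4.4,fy=4.4,interpolation=cv2.INTER_CUBIC))
print(find_in("pot","side")[:2])
E
```

```text
clock: 6.07
tool_pos: [0.4654, -0.2694, 0.1247]
eef_rot: [0.191, 0.982, 0.001, -0.004]
contact_force: [-0.2, -0.2, 1.3]
opening: 0.007
clock: 6.48
tool_pos: [0.4679, -0.2709, 0.2113]
eef_rot: [0.191, 0.982, -0.0, 0.002]
contact_force: [0.6, -1.0, 0.2]
opening: 0.008
[ 0.46788143 -0.27093075  0.21126594] [ 0.63802667 -1.02881046  0.15854224] 0.0309265384504925
[{'xy': [307.6, 253.0], 'score': 0.86}, {'xy': [212.8, 183.2], 'score': 0.78}]
```

View pics/cmp3.png

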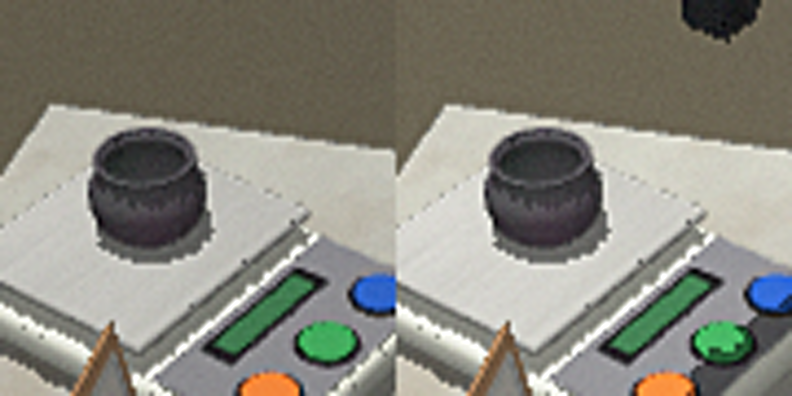

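The before/after pair shows the pot unmoved, at about (213,183) in the side view. The key is free and the fingers are well above it.

```bash
python3 -m creep '[0,0,0,0,0,0,0,0,0,0,0,0]'; python3 -c "
from plant import finish_job
print(finish_job())"
```

```text
clock: 6.75
tool_pos: [0.466, -0.27, 0.2077]
eef_rot: [0.191, 0.982, 0.0, -0.002]
contact_force: [0.1, -0.7, -0.3]
opening: 0.007
the job is handed in; nothing more can be done
None
```

I pressed the green tare key with the shut fingertips, held it, let go and handed the job in at 6.75 s. `finish_job()` gives no verdict, so the points below are my own checks.

- **Locating the key:** two-view triangulation put the green key at about (0.468, -0.272, 0.032). The key spacing came out at 46.0 and 46.2 mm against the 46 mm given. The height read about 2 mm lower than the text's 34 mm, which is within calibration error. The two cameras also differed by about 3 mm in the plane.
- **The press:** the measured force rose from 2.5 to 4.9 N along the spring. It then peaked at 12.6 N at the hard stop, well under 30 N. Every reading stayed at or above 4.4 N for about 0.6 s.
- **Letting go:** I lifted straight up to 0.21 m, and the last wrist force reading was below 1 N, which is noise level.
- **The pot:** it looks unmoved in the before and after side views. The detector gave (212.9, 185.9) before and (212.8, 183.2) after, about 3 pixels apart in the row, which I put down to detector scatter.
- **Orange and blue keys:** I kept the jaws lined up along the key row and saw no sign of touching either one. There was no separate force reading for them, though.

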